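# Hold the dust extractor's sprung gate half open over a tub of fresh sherds

### The job

The blue sherds in the small white tub have just been nipped and need their dust drawn off: stand the tub upright, with none of them spilled, on the round black rubber pad in front of the extractor's hood, set down rather than dropped, and let go of it. Then grip the red pull bar of the spring-closed gate in the duct, raise it to half open (never past three quarters, or the draught would take the sherds) and hold it steady there: the program finishes with the gripper still holding the gate half open. Leave the yellow tub, the nippers, the mug, the glue bottle and the brush where they are.

Things in the scene. Friction and masses are not known exactly. Their poses are not given: they have to be found in the camera images.
- white_tub: small open white plastic tub, round, 55 mm high, outside diameter 61 mm at the foot growing to 65 mm at the rim, wall 2.5 mm, floor 4 mm thick, about 60 g empty; origin at the centre of its underside, z up (it stands upright on the table). Three loose blue sherds lie in it, below the rim; the yellow tub has the same shape
- white_tub_sherd0: loose blue glazed sherd in the white tub, about 28 x 20 x 7.5 mm, about 12 g; origin at the centre of its underside
- white_tub_sherd1: loose blue glazed sherd in the white tub, about 26 x 20 x 7.5 mm, about 12 g; origin at the centre of its underside
- white_tub_sherd2: loose blue glazed sherd in the white tub, about 22 x 32 x 7 mm, about 12 g; origin at the centre of its underside
- extractor: bench dust extractor, one fixed unit along its own y axis, yaw differs from run to run; origin on the table under the gate, z up. From -y to +y: rubber pad, hood, duct (64 mm diameter, axis 85 mm high) with the gate at y = 0, grey suction unit (220 mm wide, y = 143 to 362 mm, 226 mm high). Plywood board below: 6 mm thick, 150 mm wide, y = -280 to 160 mm
- mouth (a point): centre of the open mouth of the aluminium fishtail hood, which looks to the extractor's -y across the pad; 133 mm before the gate; its rim is 150 mm wide and reaches from 33 to 105 mm above the table; behind it the hood rises to 120 mm
- pad (a point): centre of the top face of the round black rubber pad (100 mm diameter, top 9 mm above the table) on the extractor's board, 82 mm in front of the hood's mouth; axes as the extractor's
- housing_top (a point): middle of the top edge of the fixed gate housing, 140 mm above the table: aluminium, 20 mm thick along the duct (y), 104 mm wide in x, with a spring tube of 21 mm diameter on each side, 143 mm wide in all; tubes end at the same height
- pull_bar (a point): centre of the red pull bar on top of the gate, 146 mm long along its x, 14 mm thick along its y (duct direction), 16 mm high; 180 mm above the table at shut; axes as the extractor's, rises with the gate. Below it: a blade 70 mm wide, 4 mm thick and a 9 mm rod 61 mm to each side; 32 mm free between bar and housing at shut. Can be pinched from above
- gate (a joint): opening of the gate in m: 0 shut, 0.060 fully open, half open 0.030; moves straight up. Springs in the tubes shut it: raising it takes about 6 N at first, 10 N at half, 14 N fully open, weight included; let go, it falls shut. A red line across the blade comes out level with the top edge of the housing at half open
- yellow_tub: yellow tub with three red and orange sherds, same shape and size as the white one; to be left alone; origin at the centre of its underside
- nippers: tile nippers with red handles lying on the table, 190 mm long, 84 mm wide, 17 mm high, origin 30 mm behind the pivot, jaws to its +x; to be left alone
- mug: white mug, 76 mm across, 88 mm high, handle to its +y; to be left alone; origin at the centre of its underside
- glue: white glue bottle, 54 mm across, 160 mm high, orange cap; to be left alone; origin at the centre of its underside
- brush: flat brush, 200 mm long, 42 mm wide, 20 mm high, lying on the table along its x axis; to be left alone; its origin is under its middle

How it is judged (in metres and radians):
On the way, in this order (a step that is already met when the one before it is completed fails the run):
1. the white tub stands upright on the rubber pad with its sherds, let go (horizontal distance between white_tub and pad below 0.025 m and z of white_tub in the frame of pad below 0.006 m and angle between white_tub's own z axis and vertical below 0.1 rad and linear speed of white_tub below 0.02 m/s and contact force between the fingers and white_tub below 0.1 N and distance between each of white_tub_sherd0, white_tub_sherd1, white_tub_sherd2 and white_tub below 0.05 m), for 0.3 s.
2. the gate is held half open by its red bar (value of joint gate between 0.024 and 0.036 m and velocity of joint gate between -0.01 and 0.01 m/s and contact force between the fingers and gate above 3 N), for 0.5 s.
At the end, for the whole second after the job is handed in: the white tub stands upright (within 6 degrees), at rest and untouched on the pad, its centre within 25 mm of the pad's, its three sherds in it; the gate is open 24 to 36 mm of its 60 mm (half is 30), steady, and the fingers bear on the red bar with more than 3 N, still holding it (all of step 1 and all of step 2); the arm keeps its last pose, push and grip.
It fails at once if a blue sherd leaves the white tub (distance between any of white_tub_sherd0, white_tub_sherd1, white_tub_sherd2 and white_tub above 0.06 m).
It fails at once if the white tub is let go in the air (more than 15 mm above the pad's level) (z of white_tub in the frame of pad above 0.015 m and contact force between each of the fingers, extractor and white_tub below 0.05 N).
It fails at once if the gate is opened past three quarters (value of joint gate above 0.047 m).
It fails at once if a bystander is moved more than 30 mm (distance of any of yellow_tub, nippers, mug, glue, brush from where it was at the start of the episode above 0.03 m).
It also fails if it takes over 45 s, if anything falls off the work surface, if the arm or the gripper's body presses on something with over 40 N, if the wrist force passes 120 N, or if a joint passes its speed limit or range.

### The arm

A 6-joint arm with a two-finger parallel gripper is mounted at the origin on the work surface. World frame = base frame: x ahead of the robot, y to its left, z up, the work surface at z = 0. Lengths are in mm, angles in rad, forces in N, time in s.
With the tool pointing down it reaches from about 350 to 775 mm from the base axis. Payload 7.3 kg.
Tool frame: the origin (TCP) lies at the very end of the fingers, on their centre line; the grasp point (between the pads) lies 19 mm behind it; z points along the fingers, y is the line along which they close (so a half turn about z gives the same grasp; the last joint's range is limited). The gripper opens to 92 mm and grips with 3 to 60 N. Pads are 19 mm wide; open, the fingers measure 130 mm over their backs; the gripper's body (75 mm by 190 mm) begins 47 mm behind the grasp point.
Start: joints at [-0.146, 0.342, 1.524, -0, 1.275, -0.146], TCP at [525.019, 0.019, 226.741] pointing down, gripper open.
Joint ranges: [-2.53, 2.53], [-0.77, 2.02], [0.04, 2.7], [-1, 4.14], [0.28, 2.66], [-3.11, 3.11]. Speed limits (rad/s): [2.57, 2.57, 3.14, 3.14, 3.14, 3.14].

### API

Orientations are given as [roll, pitch, yaw] about the fixed x, y, z axes, in that order (R = Rz(yaw) Ry(pitch) Rx(roll)).
In Python, from plant import get_obs, vision, workorder gives the robot as it stands.
- The arm moves only by the shell command python3 -m pendant 'ROWS' [OPENING]. ROWS is a JSON object of lists of equal length, an entry for each row: "dp": the shift along the tool's x, y, z in m, a list of three; "rotation": the turn, a rotation vector about the tool's x, y, z in rad, a list of three. A call has 1 to 8 rows; each row is the pose to reach, as a shift and turn from the pose commanded when the call began, along the tool's axes at that moment; what a row does not reach only later rows make up. A row lasts 1/8 s, in which the tool goes at most 62.5 mm and 10.7 degrees, less where a joint would pass 70% of its speed; a pose out of reach is approached as far as the arm can. A call with a gripper value outside its range is refused whole. OPENING is the finger opening in m, from 0 to 0.0918, set as the call begins (- or left out, the last holds). The fingers move at their own pace and stop on an object; the grip force is fixed at half the most. Time passes only in rows, so rows that repeat a pose let the fingers close. It gives the time, the measured TCP pose, the force, the opening and the grip force at its end, in the units of the state.
- get_obs(): the state, without advancing time (a new reading comes with each control period).
- vision.capture(name): name is "scene" or "side" or "wrist"; returns a dict with "pixels" (480x640x3 uint8, red, green, blue), "vfov" (degrees; the focal length in pixels is half the picture's height over the tangent of half this angle, whatever the lens; pixels are square), "cx", "cy" (the principal point, pixels), "pose" (4x4, takes a point from camera to world coordinates); the wrist camera has in their place "T_tool_cam" (4x4, takes a point from camera to tool coordinates, whose origin is the TCP and whose axes are the flange's). Camera axes: x right, y up, looking along -z (the intrinsics and any distortion apply to the point x, -y, -z); pixel columns grow to the right and rows downward; lengths in mm; the calibration is good to about 2 mm. A picture is of the moment at which its call begins: read the wrist's pose just before it. There is no depth.
- workorder.close_job(): hands the job in; it is judged then, once.
The state is a dict: "time": time; "joint_positions": joint angles; "dq": joint speeds; "tau": joint torques, N m; "tool_pos": TCP position; "tcp_rot": TCP orientation; "contact_force": force on the tool from outside, world axes, zero at the start; "moment": the same for the moment, N m; "grip_width": finger opening in mm; "finger_force": force on a finger pad.
Only numpy, scipy, OpenCV 4.12 (cv2) and the standard library are available. Lean on these libraries where they do the work, as an engineer would, in place of code of your own. Each camera call takes 0.05 s, during which the arm holds its last target. There are 200 camera calls.

## Working session

There is one attempt and no reset: what is moved stays moved. The work goes in short steps, Python scripts to look and compute and a shell command to move; the robot and the scene stay as the last step left them, time stands still between calls to the robot, and variables do not carry over. Pictures are saved under pics/ and viewed, at most 10 in all, crops included, and the job is handed in when it is done.

```bash
ls; mkdir -p pics; python3 - <<'E'
from plant import get_obs, vision
import cv2,json,numpy as np
print(get_obs())
for n in("scene","side"):
    c=vision.capture(n); cv2.imwrite(f"pics/{n}0.png",c["pixels"][:,:,::-1])
    p=c.pop("pixels"); print(n,{k:(np.round(v,4).tolist() if k=="pose" else v) for k,v in c.items()})
    json.dump({k:(np.array(v).tolist() if not isinstance(v,(str,type(None))) else v) for k,v in c.items()},open(f"{n}.json","w"))
E
```

```text
pics
{'time': 0.0, 'joint_positions': array([-1.45973156e-01,  3.42739207e-01,  1.52500383e+00,  1.17099077e-05,
        1.27544712e+00, -1.46010908e-01]), 'dq': array([ 0.00010422,  0.00049643,  0.00047717, -0.0013906 ,  0.00187938,
       -0.00081806]), 'tau': array([ 7.61924657e-04, -4.31245601e+01, -2.44219762e+01,  7.17750052e-02,
        5.59406646e-02, -1.04314388e-04]), 'tool_pos': array([5.24583928e+02, 1.01123890e-01, 2.26041036e+02]), 'tcp_rot': array([-3.14001378e+00, -2.43502380e-04,  1.57083047e+00]), 'contact_force': array([-0.12991536, -1.39228034,  0.22450284]), 'moment': array([-0.00528414,  0.0226759 , -0.03441226]), 'finger_force': 0.0, 'grip_width': 91.80569695990998}
scene {'vfov': 56.71173207696223, 'cx': 322.9962137544957, 'cy': 240.3440941774154, 'pose': [[-0.7575, -0.5475, 0.3555, 893.8477], [0.6528, -0.6375, 0.4092, 252.6407], [0.0026, 0.542, 0.8404, 949.9459], [0.0, 0.0, 0.0, 1.0]]}
side {'vfov': 55.93683572611032, 'cx': 322.2991809269903, 'cy': 233.5280850594619, 'pose': [[0.9102, 0.3039, -0.2814, 260.898], [-0.414, 0.6484, -0.6388, -748.1663], [-0.0116, 0.698, 0.716, 813.8181], [0.0, 0.0, 0.0, 1.0]]}
```

View pics/scene0.png

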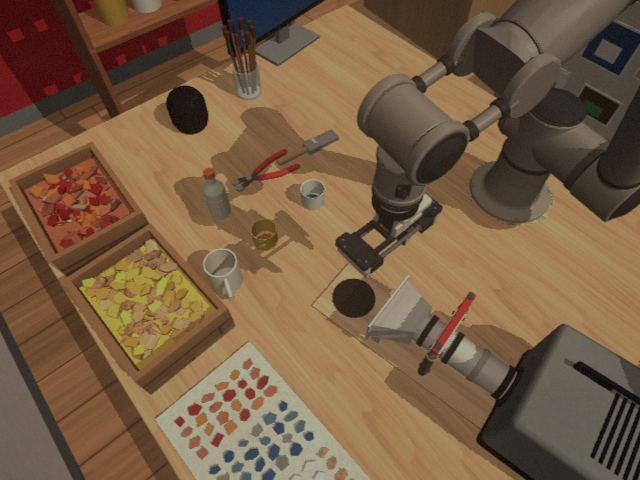

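View pics/side0.png

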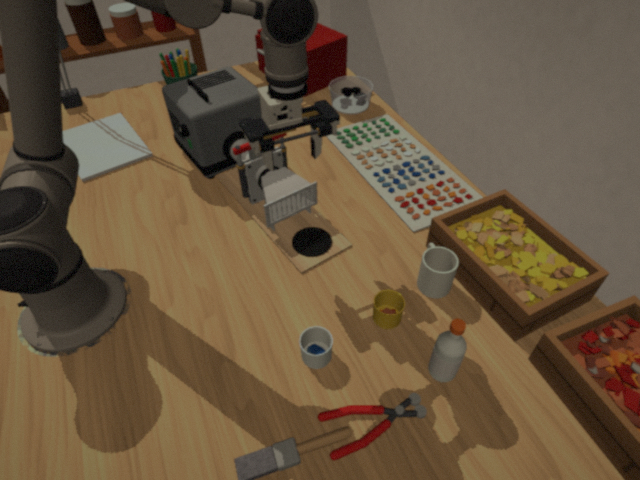

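Scene: white tub rim about (313,187), pad (353,298), bar ends (472,296) and (427,368). Side: tub (316,345), pad (312,241). I'll enlarge these.

```bash
python3 - <<'E'
import cv2,numpy as np
a=cv2.imread("pics/scene0.png");b=cv2.imread("pics/side0.png")
r=lambda im,x,y,w,h,s:cv2.resize(im[y:y+h,x:x+w],None,fx=s,fy=s,interpolation=cv2.INTER_CUBIC)
# left: scene 290-490 x 170-380 (x... ) scale
L=r(a,290,265,200,120,4)   # pad + bar
R1=r(a,280,170,66,50,6);R2=r(b,280,315,67,50,6)
cv2.imwrite("pics/c1.png",np.vstack([L[:,:800],np.hstack([R1,R2])[:120*5-480,:]*0+0 if False else np.zeros((0,800,3),np.uint8)]))
m=np.zeros((600,800,3),np.uint8); m[:300,:396]=R1; m[:300,398:]=R2
P=r(b,240,215,134,60,3)
S=r(b,225,120,132,100,3)
m[300:480,:402]=P; m[300:600,404:]=S[:300,:396]
cv2.imwrite("pics/c2.png",m)
E
```

```text
(no output)
```

View pics/c1.png

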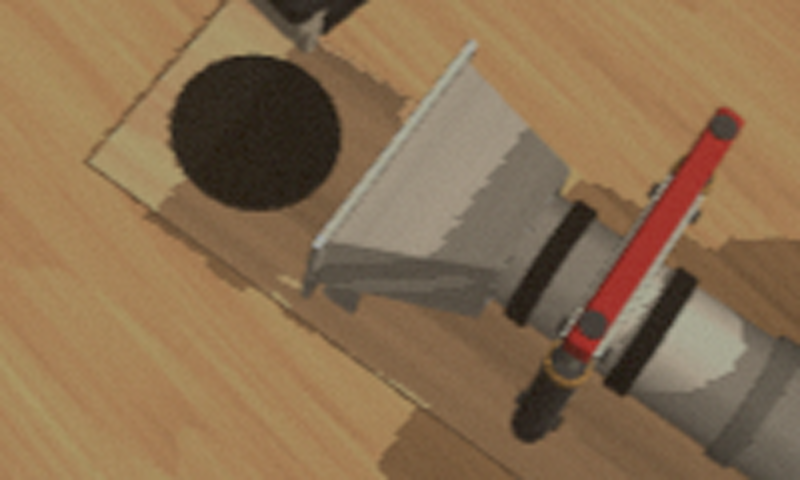

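View pics/c2.png

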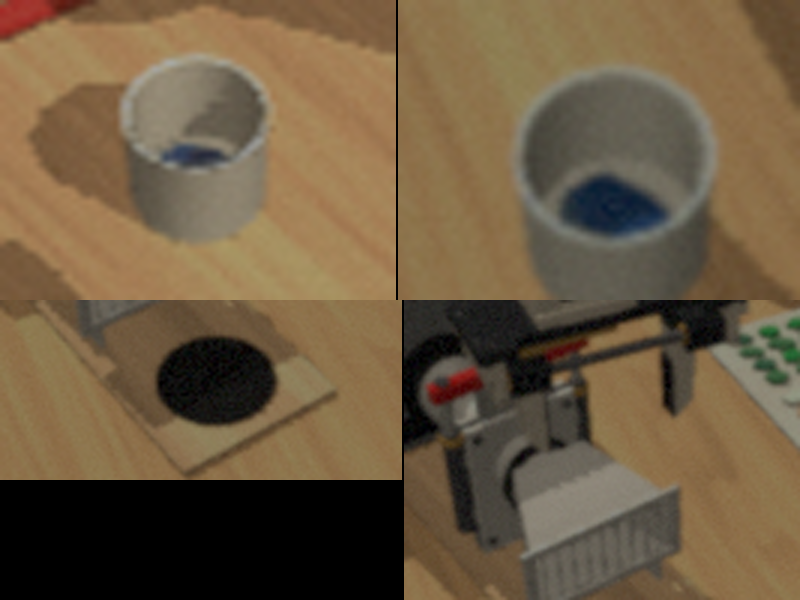

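```bash
cat > h.py <<'E'
import json,numpy as np
def ray(cam,u,v,z,c=None):
    c=c or json.load(open(cam+".json")); P=np.array(c["pose"])
    f=240/np.tan(np.radians(c["vfov"]/2))
    d=P[:3,:3]@np.array([(u-c["cx"])/f,-(v-c["cy"])/f,-1.]); o=P[:3,3]
    return o+d*(z-o[2])/d[2]
def proj(cam,X,c=None):
    c=c or json.load(open(cam+".json")); P=np.array(c["pose"]); f=240/np.tan(np.radians(c["vfov"]/2))
    q=P[:3,:3].T@(np.array(X)-P[:3,3]); return np.array([c["cx"]+f*q[0]/-q[2],c["cy"]-f*q[1]/-q[2]])
E
python3 - <<'E'
from h import *
np.set_printoptions(precision=1,suppress=True)
print("tub",ray("scene",312.1,188.3,55),ray("side",315.9,340.2,55))
print("pad",ray("scene",353.5,297.6,9),ray("side",312,241.7,9))
a,b=ray("scene",472.4,293.4,188),ray("scene",435.1,351.9,188);d=a-b
print("bar",a,b,(a+b)/2,np.linalg.norm(d),np.degrees(np.arctan2(d[1],d[0])))
g=lambda u,v:(290+(u+.5)/4-.5,265+(v+.5)/4-.5)
a,b=ray("scene",*g(473,42),105),ray("scene",*g(316,243),105);d=a-b
print("hood",a,b,np.linalg.norm(d),np.degrees(np.arctan2(d[1],d[0])))
# tub foot/left-right rim widths
print(np.linalg.norm(ray("scene",280+120/6,188,55)-ray("scene",280+45,188,55)))
for n,u,v in(("yellow",264,231),("mug",222,262)): print(n,ray("scene",u,v,55))
print("y side",ray("side",388,300,55))
E
```

```text
tub [ 432. -323.   55.] [ 430.5 -324.5   55. ]
pad [545.5 -39.3   9. ] [542.9 -44.8   9. ]
bar [434.9 156.8 188. ] [574.4 186.5 188. ] [504.6 171.6 188. ] 142.6521471459793 -167.95783200700785
hood [456.   27.9 105. ] [599.7  55.4 105. ] 146.395431357798 -169.1519727764206
64.77811245163112
yellow [ 606.3 -296.8   55. ]
mug [ 732.1 -290.5   55. ]
y side [ 602.3 -301.1   55. ]
```

```bash
python3 - <<'E'
from h import *
for n,u,v,z in(("nip handle",323,410,12),("nip handle2",334,455,12),("brush tip",349,430,10),("brush end",297,455,10)): print(n,ray("side",u,v,z).round())
E
python3 -m pendant '{"dp":[[-0.05,-0.015,0],[-0.1,-0.03,0],[-0.15,-0.045,0],[-0.2,-0.06,0],[-0.25,-0.075,0],[-0.3,-0.09,0],[-0.325,-0.094,0.03],[-0.325,-0.094,0.05]],"rotation":[[0,0,0],[0,0,0],[0,0,0],[0,0,0],[0,0,0],[0,0,0],[0,0,0],[0,0,0]]}' 0.0918
python3 - <<'E'
from plant import get_obs,vision
import cv2,numpy as np,json
o=get_obs();print(o["tool_pos"],o["tcp_rot"])
c=vision.capture("wrist");cv2.imwrite("pics/w1.png",c.pop("pixels")[:,:,::-1])
from scipy.spatial.transform import Rotation as R
T=np.eye(4);T[:3,:3]=R.from_euler("xyz",o["tcp_rot"]).as_matrix();T[:3,3]=o["tool_pos"]
print(np.round(c["T_tool_cam"],3))
c["pose"]=(T@np.array(c["T_tool_cam"])).tolist();c.pop("T_tool_cam");json.dump(c,open("wrist.json","w"))
E
```

```text
nip handle [ 394. -436.   12.]
nip handle2 [ 379. -513.   12.]
brush tip [ 421. -486.   10.]
brush end [ 323. -486.   10.]
time: 1.1
tool_pos: [429.9, -326.6, 175.1]
tcp_rot: [-3.14, -0.001, 1.568]
contact_force: [-0.3, 0.8, 0.3]
grip_width: 91.7
finger_force: 0.0
[ 429.89168447 -326.64359014  175.08150331] [-3.14049203e+00 -8.19915259e-04  1.56782876e+00]
[[-0.00000e+00  9.60000e-01  2.81000e-01  7.61200e+01]
 [ 1.00000e+00 -0.00000e+00  2.00000e-03  4.13000e-01]
 [ 2.00000e-03  2.81000e-01 -9.60000e-01 -1.57599e+02]
 [ 0.00000e+00  0.00000e+00  0.00000e+00  1.00000e+00]]
```

View pics/w1.png

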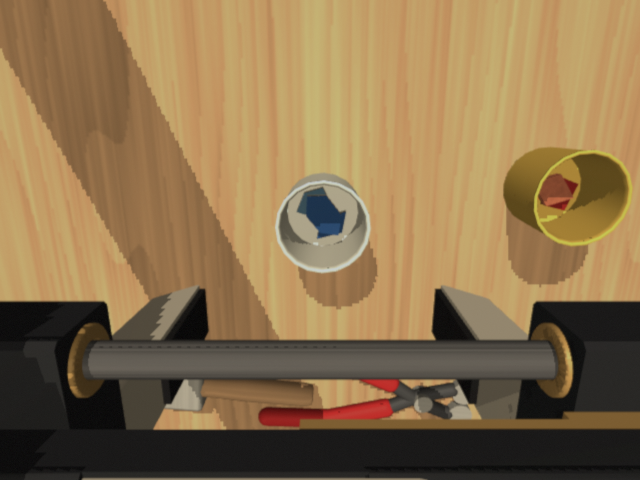

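```bash
python3 - <<'E'
from h import *
print(ray("wrist",323,225,55), np.linalg.norm(ray("wrist",276,225,55)-ray("wrist",370,225,55)))
E
```

```text
[ 431.94086037 -321.40601919   55.        ] 63.18655496095748
```

The wrist picture shows the white tub's rim centred at (323,225), with the three blue sherds inside. All three views agree to about 2 mm, so I'm descending.

```bash
python3 -m pendant '{"dp":[[0.003,0.001,0.03],[0.003,0.001,0.07],[0.003,0.001,0.11],[0.003,0.001,0.14],[0.003,0.001,0.161],[0.003,0.001,0.161]],"rotation":[[0,0,0],[0,0,0],[0,0,0],[0,0,0],[0,0,0],[0,0,0]]}'
python3 -m pendant '{"dp":[[0,0,0],[0,0,0],[0,0,0],[0,0,0],[0,0,0],[0,0,0],[0,0,0],[0,0,0]],"rotation":[[0,0,0],[0,0,0],[0,0,0],[0,0,0],[0,0,0],[0,0,0],[0,0,0],[0,0,0]]}' 0.05
```

```text
time: 1.9
tool_pos: [431.4, -321.0, 14.6]
tcp_rot: [-3.139, -0.002, 1.571]
contact_force: [-0.0, -0.1, 0.7]
grip_width: 91.7
finger_force: 0.0
time: 2.9
tool_pos: [432.3, -322.2, 16.4]
tcp_rot: [3.141, 0.001, 1.571]
contact_force: [-1.9, 1.1, 6.1]
grip_width: 61.6
finger_force: 30.0
```

```bash
python3 -m pendant '{"dp":[[0,0,-0.006],[0,0,-0.018],[0,0,-0.034],[0,0,-0.05],[0,0,-0.066],[0,0,-0.078],[0,0,-0.085],[0,0,-0.085]],"rotation":[[0,0,0],[0,0,0],[0,0,0],[0,0,0],[0,0,0],[0,0,0],[0,0,0],[0,0,0]]}'
python3 -m pendant '{"dp":[[0.008,0.003,0],[0.025,0.01,0],[0.05,0.02,0],[0.075,0.03,0],[0.1,0.04,0],[0.125,0.05,0],[0.142,0.057,0],[0.15,0.06,0]],"rotation":[[0,0,0],[0,0,-0.02],[0,0,-0.05],[0,0,-0.08],[0,0,-0.11],[0,0,-0.14],[0,0,-0.17],[0,0,-0.19]]}'
python3 - <<'E'
from plant import get_obs
from scipy.spatial.transform import Rotation as R
import numpy as np
o=get_obs();M=R.from_euler("xyz",o["tcp_rot"]).as_matrix();p=o["tool_pos"];print(p,o["tcp_rot"],M.T@(np.array([545,-40.5,p[2]])-p))
E
```

```text
time: 3.9
tool_pos: [432.1, -322.1, 101.1]
tcp_rot: [3.141, 0.001, 1.571]
contact_force: [0.4, 0.2, -1.1]
grip_width: 61.7
finger_force: 30.0
time: 4.9
tool_pos: [492.3, -170.6, 100.6]
tcp_rot: [-3.141, -0.0, 1.764]
contact_force: [-0.1, -0.3, -1.7]
grip_width: 61.9
finger_force: 30.0
[ 492.30514057 -170.56823138  100.55743244] [-3.14130943e+00 -2.43244598e-04  1.76380062e+00] [1.17545865e+02 7.66646108e+01 6.87883753e-03]
```

```bash
python3 -m pendant '{"dp":[[0.006,0.004,0],[0.023,0.015,0],[0.045,0.029,0],[0.068,0.044,0],[0.091,0.059,0],[0.109,0.071,0],[0.117,0.076,0],[0.117,0.076,0]],"rotation":[[0,0,0],[0,0,0],[0,0,0],[0,0,0],[0,0,0],[0,0,0],[0,0,0],[0,0,0]]}'
python3 - <<'E'
from plant import vision
import cv2,numpy as np
a=vision.capture("scene")["pixels"][150:390,250:490,::-1];b=vision.capture("side")["pixels"][120:360,220:380,::-1]
cv2.imwrite("pics/s2.png",np.hstack([cv2.resize(a,None,fx=2,fy=2,interpolation=2),cv2.resize(b,None,fx=2,fy=2,interpolation=2)]))
E
```

```text
time: 5.9
tool_pos: [544.5, -42.8, 100.6]
tcp_rot: [-3.141, 0.0, 1.761]
contact_force: [-0.5, -0.1, -0.4]
grip_width: 61.4
finger_force: 30.0
```

View pics/s2.png

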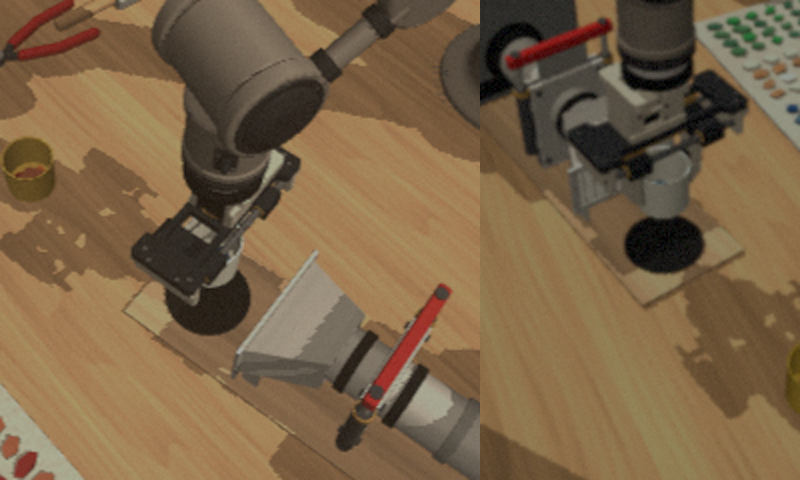

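The held tub hangs over the pad in both views. The bar is clear in the side view, with ends at about (237,150) and (282,132). Lowering now.

```bash
python3 -m pendant '{"dp":[[0.001,0,0.008],[0.001,0,0.022],[0.001,0,0.036],[0.001,0,0.05],[0.001,0,0.06],[0.001,0,0.066],[0.001,0,0.07],[0.001,0,0.073]],"rotation":[[0,0,0],[0,0,0],[0,0,0],[0,0,0],[0,0,0],[0,0,0],[0,0,0],[0,0,0]]}'
python3 -m pendant '{"dp":[[0,0,0.001],[0,0,0.002],[0,0,0.003],[0,0,0.003]],"rotation":[[0,0,0],[0,0,0],[0,0,0],[0,0,0]]}'
python3 - <<'E'
from h import *
a,b=ray("side",237.3,149.8,182),ray("side",282.5,132.3,182);print(a,b,(a+b)/2,np.linalg.norm(a-b))
E
```

```text
time: 7.0
tool_pos: [544.6, -41.8, 27.8]
tcp_rot: [3.141, 0.0, 1.761]
contact_force: [0.1, -0.5, -0.2]
grip_width: 61.3
finger_force: 30.0
time: 7.5
tool_pos: [544.6, -41.8, 25.4]
tcp_rot: [3.141, 0.0, 1.761]
contact_force: [-1.6, 0.1, 4.6]
grip_width: 61.7
finger_force: 30.0
[440.92104695 156.36753626 182.        ] [565.50510463 179.80924872 182.        ] [503.21307579 168.08839249 182.        ] 126.77026982529857
```

Touched down with 4.6 N. Releasing, then going up.

```bash
python3 -m pendant '{"dp":[[0,0,0],[0,0,0],[0,0,0],[0,0,0],[0,0,0],[0,0,0],[0,0,0],[0,0,0]],"rotation":[[0,0,0],[0,0,0],[0,0,0],[0,0,0],[0,0,0],[0,0,0],[0,0,0],[0,0,0]]}' 0.0918
python3 -m pendant '{"dp":[[0,0,-0.01],[0,0,-0.03],[0,0,-0.06],[0,0,-0.1],[0,0,-0.14],[0,0,-0.18],[0,0,-0.215],[0,0,-0.215]],"rotation":[[0,0,0],[0,0,0],[0,0,0],[0,0,0],[0,0,0],[0,0,0],[0,0,0],[0,0,0]]}'
python3 - <<'E'
from plant import get_obs,vision
from scipy.spatial.transform import Rotation as R
import cv2,numpy as np,json
o=get_obs();T=np.eye(4);T[:3,:3]=R.from_euler("xyz",o["tcp_rot"]).as_matrix();T[:3,3]=o["tool_pos"]
c=vision.capture("wrist");cv2.imwrite("pics/w3.png",c.pop("pixels")[:,:,::-1])
c["pose"]=(T@np.array(c["T_tool_cam"])).tolist();c.pop("T_tool_cam");json.dump(c,open("wrist.json","w"))
E
```

```text
time: 8.5
tool_pos: [544.4, -41.8, 24.8]
tcp_rot: [3.141, 0.0, 1.761]
contact_force: [0.8, 0.7, 0.3]
grip_width: 91.9
finger_force: 0.0
time: 9.5
tool_pos: [545.7, -42.0, 243.5]
tcp_rot: [3.135, 0.003, 1.761]
contact_force: [0.1, -0.1, -0.1]
grip_width: 91.8
finger_force: 0.0
```

View pics/w3.png

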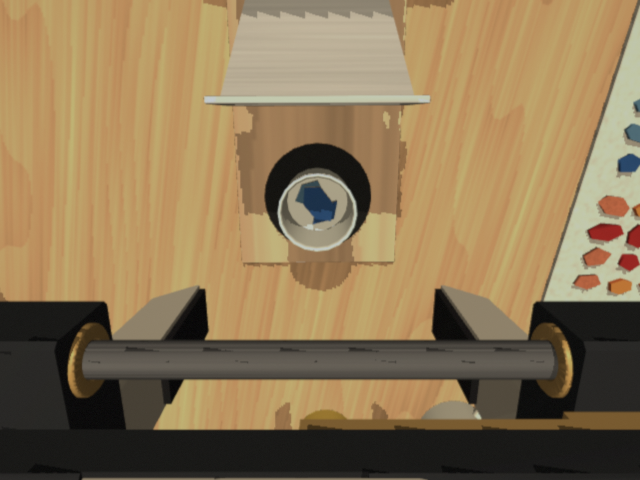

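Tub on the pad with its sherds: rim centre (317,209), pad left/right edges at 265/371, pad top edge at (318,143). The hood rim runs level from (205,100) to (429,100), so the yaw is right. I'll check the offset and work out the next move.

```bash
python3 - <<'E'
from h import *
from plant import get_obs
from scipy.spatial.transform import Rotation as R
np.set_printoptions(precision=1,suppress=True)
t=ray("wrist",317,209,64);e=ray("wrist",318,143,9);y=np.radians(101);d=np.array([np.cos(y),np.sin(y)])
print("tub",t,"pad",e[:2]-50*d,"width",np.linalg.norm(ray("wrist",265,193,9)-ray("wrist",371,193,9)))
h1,h2=ray("wrist",205,100,105),ray("wrist",429,100,105);m=(h1+h2)/2
print("hood",np.linalg.norm(h1-h2),np.degrees(np.arctan2(*(h2-h1)[1::-1])),m,"gate",m[:2]+133*d,"pad",m[:2]-82*d)
o=get_obs();M=R.from_euler("xyz",o["tcp_rot"]).as_matrix();p=o["tool_pos"]
print(p,M.T@(np.array([504.5,171,p[2]])-p))
E
```

```text
tub [544.  -39.5  64. ] pad [545.3 -40.7] width 98.45284930622182
hood 147.82954636821378 10.895414513157352 [528.7  41.5 105. ] gate [503.4 172.1] pad [544.4 -39. ]
[544.7 -41.8 241.4] [216.6   0.7  -0.3]
```

```bash
python3 -m pendant '{"dp":[[0.025,0,0],[0.055,0,0],[0.085,0,0],[0.115,0,0],[0.145,0,0],[0.175,0,0],[0.2,0,0],[0.217,0,0]],"rotation":[[0,0,0.17],[0,0,0.34],[0,0,0.51],[0,0,0.68],[0,0,0.85],[0,0,1.02],[0,0,1.19],[0,0,1.36]]}'
python3 -m pendant '{"dp":[[0,0,0],[0,0,0],[0,0,0],[0,0,0]],"rotation":[[0,0,0.11],[0,0,0.21],[0,0,0.21],[0,0,0.21]]}'
python3 - <<'E'
from plant import get_obs,vision
from scipy.spatial.transform import Rotation as R
import cv2,numpy as np,json
o=get_obs();T=np.eye(4);T[:3,:3]=R.from_euler("xyz",o["tcp_rot"]).as_matrix();T[:3,3]=o["tool_pos"];print(o["tool_pos"],o["tcp_rot"],o["joint_positions"])
c=vision.capture("wrist");cv2.imwrite("pics/w4.png",c.pop("pixels")[:,:,::-1])
c["pose"]=(T@np.array(c["T_tool_cam"])).tolist();c.pop("T_tool_cam");json.dump(c,open("wrist.json","w"))
E
```

```text
time: 10.55
tool_pos: [502.3, 172.3, 238.5]
tcp_rot: [-3.141, 0.003, 0.396]
contact_force: [-0.1, -0.6, -0.2]
grip_width: 91.7
finger_force: 0.0
time: 11.05
tool_pos: [503.1, 171.2, 239.2]
tcp_rot: [3.142, 0.001, 0.193]
contact_force: [-0.2, -0.4, -0.4]
grip_width: 91.7
finger_force: 0.0
[503.05670644 171.22512701 239.16143516] [3.14157122e+00 1.17144977e-03 1.92630139e-01] [ 1.83817224e-01  3.44946155e-01  1.48448246e+00 -3.28434062e-05
  1.31333525e+00  1.56199178e+00]
```

View pics/w4.png

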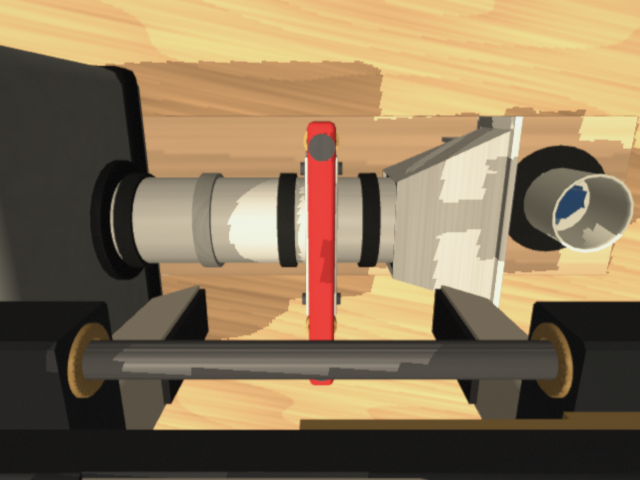

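The bar is vertical in the picture at column 321, from row 122 to row 385, midway between the fingers (205 and 433, about 320). Descending straight and gripping.

```bash
python3 - <<'E'
from h import *
a,b=ray("wrist",321,122,188),ray("wrist",321,385,188);print(a,b,(a+b)/2,np.linalg.norm(a-b))
E
python3 -m pendant '{"dp":[[0,0,0.01],[0,0,0.025],[0,0,0.04],[0,0,0.055],[0,0,0.067],[0,0,0.075],[0,0,0.078],[0,0,0.078]],"rotation":[[0,0,0],[0,0,0],[0,0,0],[0,0,0],[0,0,0],[0,0,0],[0,0,0],[0,0,0]]}'
python3 -m pendant '{"dp":[[0,0,0],[0,0,0],[0,0,0],[0,0,0],[0,0,0],[0,0,0],[0,0,0],[0,0,0]],"rotation":[[0,0,0],[0,0,0],[0,0,0],[0,0,0],[0,0,0],[0,0,0],[0,0,0],[0,0,0]]}' 0
python3 -m pendant '{"dp":[[0,0,0],[0,0,0],[0,0,0]],"rotation":[[0,0,0],[0,0,0],[0,0,0]]}'
```

```text
[574.67297733 184.68207655 188.        ] [433.3803854  157.00685049 188.        ] [504.02668136 170.84446352 188.        ] 143.97747974507251
time: 12.1
tool_pos: [503.5, 171.4, 161.8]
tcp_rot: [3.142, -0.0, 0.191]
contact_force: [0.1, -0.7, 0.2]
grip_width: 91.8
finger_force: 0.0
time: 13.1
tool_pos: [503.4, 171.3, 161.7]
tcp_rot: [3.142, -0.0, 0.191]
contact_force: [-0.6, 0.2, -0.3]
grip_width: 16.3
finger_force: 0.0
time: 13.48
tool_pos: [503.5, 170.6, 161.7]
tcp_rot: [3.14, 0.0, 0.191]
contact_force: [0.4, -4.7, -0.3]
grip_width: 13.8
finger_force: 30.0
```

Gripped at 13.8 mm with 30 N. Raising slowly.

```bash
python3 -m pendant '{"dp":[[0,0,-0.003],[0,0,-0.007],[0,0,-0.012],[0,0,-0.017],[0,0,-0.022],[0,0,-0.026],[0,0,-0.029],[0,0,-0.03]],"rotation":[[0,0,0],[0,0,0],[0,0,0],[0,0,0],[0,0,0],[0,0,0],[0,0,0],[0,0,0]]}'
python3 -m pendant '{"dp":[[0,0,0],[0,0,0],[0,0,0],[0,0,0]],"rotation":[[0,0,0],[0,0,0],[0,0,0],[0,0,0]]}'
python3 - <<'E'
from plant import vision
import cv2,numpy as np
a=vision.capture("scene")["pixels"][265:385,330:490,::-1];b=vision.capture("side")["pixels"][100:280,220:380,::-1]
cv2.imwrite("pics/s5.png",np.hstack([cv2.resize(a,(400,300),interpolation=2),cv2.resize(b,(400,450),interpolation=2)[:300]]) if False else np.hstack([cv2.resize(a,(400,300),interpolation=2).repeat(1,0) if False else cv2.copyMakeBorder(cv2.resize(a,(400,300),interpolation=2),0,150,0,0,0),cv2.resize(b,(400,450),interpolation=2)]))
E
```

```text
time: 14.48
tool_pos: [503.4, 170.6, 190.4]
tcp_rot: [3.14, 0.001, 0.191]
contact_force: [4.8, -4.2, -10.4]
grip_width: 14.2
finger_force: 30.0
time: 14.98
tool_pos: [503.5, 170.6, 190.4]
tcp_rot: [3.14, 0.001, 0.191]
contact_force: [3.9, -4.3, -9.3]
grip_width: 13.5
finger_force: 30.0
```

View pics/s5.png

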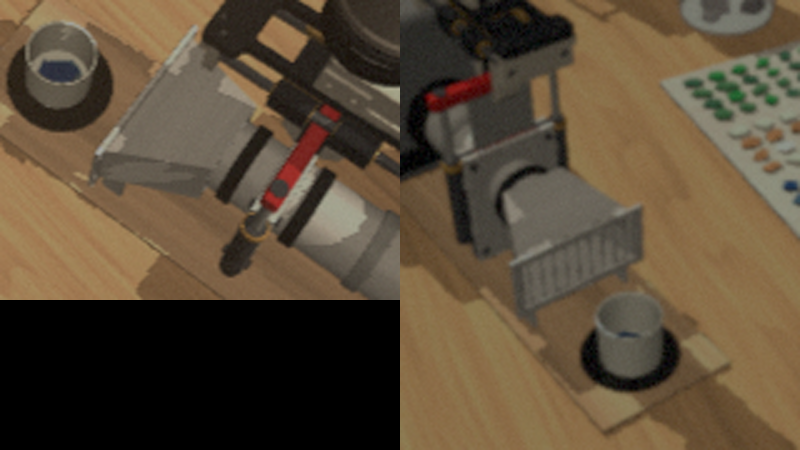

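The side view shows a thin red line level with the housing's top edge, and the tub on the pad with its sherds. I'll check the bar's height from its lower end, about (440,345) in the scene picture, and watch the force for creep.

```bash
python3 -m pendant '{"dp":[[0,0,-0.001],[0,0,-0.001],[0,0,-0.001],[0,0,-0.001],[0,0,-0.001],[0,0,-0.001],[0,0,-0.001],[0,0,-0.001]],"rotation":[[0,0,0],[0,0,0],[0,0,0],[0,0,0],[0,0,0],[0,0,0],[0,0,0],[0,0,0]]}'
python3 - <<'E'
from h import *
from plant import vision,get_obs
import cv2
e=np.array([574.4,186.5])
for z in(188,208,218,228): print(z,proj("scene",[*e,z]).round(1))
f=[get_obs()["contact_force"][2]];print(f)
for n,x,y,w,h in(("scene",400,280,80,100),):
    a=vision.capture(n)["pixels"][y:y+h,x:x+w,::-1]; hsv=cv2.cvtColor(np.ascontiguousarray(a),cv2.COLOR_BGR2HSV)
b=vision.capture("side")["pixels"][130:190,215:295,::-1]
cv2.imwrite("pics/s6.png",np.vstack([cv2.resize(a[40:],(400,300),interpolation=2),cv2.resize(b,(400,300),interpolation=2)]))
E
```

```text
time: 16.08
tool_pos: [503.5, 170.6, 191.3]
tcp_rot: [3.14, 0.001, 0.191]
contact_force: [3.9, -3.6, -9.2]
grip_width: 13.9
finger_force: 30.0
188 [435.1 351.9]
208 [437.6 348. ]
218 [438.9 346. ]
228 [440.2 344. ]
[np.float64(-9.177512179431702)]
```

View pics/s6.png

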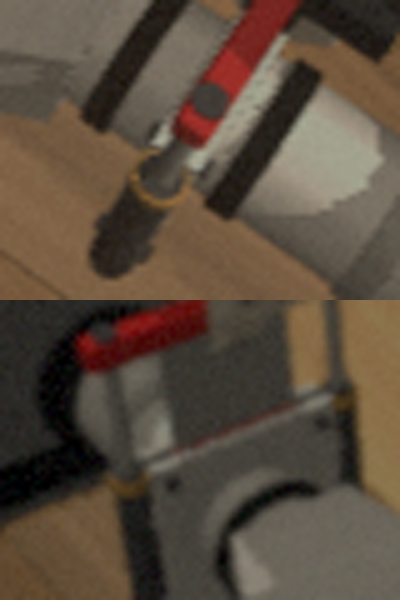

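The red line sits right at the housing's top edge. The TCP has risen 29.6 mm and is steady, so I'm handing in.

```bash
python3 -c "
from plant import workorder
print(workorder.close_job())"
```

```text
the job is handed in; nothing more can be done
None
```

The white tub stands upright on the pad with its three sherds, and the gripper holds the gate about half open (TCP raised 29.6 mm, red line level with the housing top); the job is handed in, but no verdict came back.

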